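Rock the angle gauge on the crowned offcut

ROBOT

A 7-joint arm with a two-finger parallel gripper is mounted at the origin on the work surface. World frame = base frame: x ahead of the robot, y to its left, z up, the work surface at z = 0. Lengths are in m, angles in degrees, forces in N, time in s.
With the tool pointing down it reaches from about 0.35 to 0.9 m from the base axis. Payload 7.2 kg.
Tool frame: the origin (TCP) lies on the front face of the gripper's body, between the roots of the fingers; the fingertips stand 80 mm ahead of it and the grasp point (between the pads) lies 61 mm ahead of it; z points along the fingers, y is the line along which they close (so a half turn about z gives the same grasp; the last joint's range is limited). The gripper opens to 88 mm and grips with 3 to 60 N. Pads are 20 mm wide; open, the fingers measure 115 mm over their backs; the gripper's body (75 mm by 178 mm) begins 61 mm behind the grasp point.
Start: joints at [-67.105, 23.554, -0.728, 91.456, 0.321, 64.991, -4.71], TCP at [0.282, 0.558, 0.303] pointing down, gripper open.
Joint ranges: [-169.25, 169.25], [-16.82, 113.86], [-84.01, 82.57], [7.8, 145.47], [-59.2, 239.2], [7.22, 106.19], [-163.78, 163.78]. Speed limits (degrees/s): [136.94, 136.94, 172.46, 172.46, 180, 180, 180].

INTERFACE

Orientations are given as [roll, pitch, yaw] about the fixed x, y, z axes, in that order (R = Rz(yaw) Ry(pitch) Rx(roll)).
In Python, from bench import bot gives the robot as it stands.
- The arm moves only by the shell command python3 -m pendant 'ROWS' [OPENING] [FORCE]. ROWS is JSON, one flat list of numbers, 6 for each row, row after row: the shift along the tool's x, y, z as a fraction of full scale, then the turn, a rotation vector about the tool's x, y, z as a fraction of full scale. A call has 1 to 8 rows; each row shifts and turns the commanded pose from where the row before left it, along the tool's axes as they then stand; what a row does not reach is not made up. Full scale, the value 1, is 5 cm for a shift and 8 degrees for a turn. A row lasts 1/8 s, in which the tool goes at most 62.5 mm and 10.7 degrees, less where a joint would pass 70% of its speed; a pose out of reach is approached as far as the arm can. A call with a number of a shift or a turn outside -1 to 1 is refused whole. A call with a gripper value outside its range is refused whole. OPENING is the opening in per cent of the stroke, from 0 (shut) to 100 (fully open), set as the call begins (- or left out, the last holds). The fingers move at their own pace and stop on an object; FORCE is the grip in N (left out, the last holds). Time passes only in rows, so rows that do not move let the fingers close. It gives the time, the measured TCP pose, the force, the opening and the grip force at its end, in the units of the state.
- bot.get_obs(): the state, without advancing time (a new reading comes with each control period).
- bot.read_camera(name): name is "scene" or "top" or "wrist"; returns the picture (384x512x3 uint8, blue, green, red); there is no depth.
- bot.camera_info(name): a dict with "K" (3x3 intrinsics, pixels), "cam_to_world" (4x4, takes a point from camera to world coordinates); the wrist camera has in their place "hand_eye" (4x4, takes a point from camera to tool coordinates, whose origin is the TCP and whose axes are the flange's). Camera axes: x right, y up, looking along -z (the intrinsics and any distortion apply to the point x, -y, -z); pixel columns grow to the right and rows downward; lengths in m; the calibration is good to about 2 mm. A picture is of the moment at which its call begins: read the wrist's pose just before it. camera_info takes no time and is no camera call.
- bot.finish_job(): hands the job in; it is judged then, once.
The state is a dict: "clock": time; "qpos": joint angles; "joint_vel": joint speeds; "joint_torque": joint torques, N m; "ee_pos": TCP position; "eef_rot": TCP orientation; "force": force on the tool from outside, world axes, zero at the start; "ft_torque": the same for the moment, N m; "finger_gap": finger opening in m; "gripper_force": force on a finger pad.
Only numpy, scipy, OpenCV 4.12 (cv2) and the standard library are available. Lean on these libraries where they do the work, as an engineer would, in place of code of your own. Each camera call takes 0.05 s, during which the arm holds its last target. There are 200 camera calls.

TASK

Slide the timber offcut (without lifting it) along the glazing board until its end is flush against the batten at the far edge, about midway between the two nails. Then take the angle gauge by its handle, stand it level across the offcut's rounded crown, and rock it on the crown until its swinging pointer settles on the mark tab at the dial's rim. Finish while still holding the gauge there, resting on the crown, and leave everything else where it is.

Things in the scene. Friction and masses are not known exactly. Their poses are not given: they have to be found in the camera images.
- board: (all sizes here in mm) fixed plywood glazing board, 340 (x) x 320 (y) x 18 thick; origin at the centre of its underside, so its top is at z = 18. A batten 22 high stands across its far (+x) edge on top, its near face at board x = 135. Two nails 31 tall stand at board x = 105, y = -62 and +62. Flush home, the offcut's origin is at board x = 95, y = 0, with its axes along the board's
- block: (sizes in mm) loose timber offcut (about 0.3 to 0.55 kg): a plank 80 (x) x 84 (y) x 30 high, with a half-round crown of radius 30 on top running the length of its x axis, the crown's centre line at y = 0, z = 30, so its highest line is at z = 60. Origin at the centre of its underside. It starts on the board, short of the batten
- crown_top (a point): middle of the highest line of the offcut's crown, at (0, 0, 60) mm in block
- gauge: (sizes in mm) loose pendulum angle gauge (0.39 kg), standing on the bench to the right of the board: flat base 36 (x) x 110 (y) x 14 high, above it a round upright dial 84 across and 12 thick centred at z = 54 and facing the gauge's +x, above that an upright wooden handle 20 (x) x 30 (y) from z = 92 to 146. Origin at the centre of the base's flat underside; z up, y along the base. Unheld on the crown it topples
- pointer (a joint): angle of the free-swinging, lightly damped pointer about the gauge's +x axis (pivot at x = 10.5 mm, z = 54 mm), rad; 0 = along the gauge's +z, positive = tip toward the gauge's -y. A bob keeps it pointing straight up, so it reads minus the gauge's rotation about its +x; after a disturbance it swings for about 1.5 s. Nothing can touch it
- index (a joint): angle of the mark tab on the dial's rim, about the same pivot and with the same sense as the pointer, rad (0.2 to 0.42). It does not move during the job: bringing it under the pointer means leaning the gauge's top toward its own +y by this angle
- pointer_tip (a point): tip of the pointer, 34 mm from the pivot
- index_mark (a point): the point 34 mm from the pivot on the radius of the mark tab (a tab 6 mm wide and 12 mm long, dark steel), where the pointer's tip belongs
- glass_a: loose flat piece of glass, 70 x 45 x 5, lying on the left of the board (sizes in mm); leave alone
- glass_b: loose flat piece of glass, 60 x 40 x 5, lying on the near right of the board (sizes in mm); leave alone
- jar: closed glass jar, 70 diameter, 85 high, on the bench to the right of the board's far end (sizes in mm); leave alone
- nail_tin: closed tin, 64 diameter, 60 high, on the bench on the robot's side of the gauge (sizes in mm); leave alone
- hammer: hammer lying roughly along x at the right of the bench, beyond the gauge (sizes in mm); leave alone
- lead_knife: straight hand tool lying along x to the left of the metal strip (sizes in mm); leave alone
- came: straight metal strip, 340 x 10 x 8, lying roughly along x to the left of the board (sizes in mm); leave alone
There are look-alikes about, which are no part of the job. Leave any orange look-alike of the gauge alone. Of the things that look like the block, the larger one is meant.

How it is judged:
By the outcome, as a careful person would: the job done as asked, in the order asked, and still so for the second after the job is handed in, while the arm keeps its last pose, push and grip.
It also fails if it takes over 66 s, if anything falls off the work surface, if the arm or the gripper's body presses on something with over 40 N, if the wrist force passes 120 N, or if a joint passes its speed limit or range.

## Working session

There is one attempt and no reset: what is moved stays moved. The work goes in short steps, Python scripts to look and compute and a shell command to move; the robot and the scene stay as the last step left them, time stands still between calls to the robot, and variables do not carry over. Pictures are saved under pics/ and viewed, at most 10 in all, crops included, and the job is handed in when it is done.

```bash
mkdir -p pics; ls; python3 - <<'E'
from bench import bot
import cv2,numpy as np
for n in("scene","top"):
    im=bot.read_camera(n); cv2.imwrite(f"pics/{n}0.png",im)
    i=bot.camera_info(n); print(n,{k:(np.round(v,4).tolist() if hasattr(v,'__len__') and not isinstance(v,str) else v) for k,v in i.items()})
print(bot.camera_info("wrist"))
print(bot.get_obs())
E
```

```text
pics
scene {'K': [[478.8887, 0.0, 252.9594], [0.0, 478.8887, 195.2794], [0.0, 0.0, 1.0]], 'cam_to_world': [[-0.3865, -0.6928, 0.6088, 1.3927], [0.9221, -0.2762, 0.2711, 0.3945], [-0.0197, 0.6662, 0.7455, 1.0925], [0.0, 0.0, 0.0, 1.0]]}
top {'K': [[497.9181, 0.0, 254.5226], [0.0, 497.9181, 199.8793], [0.0, 0.0, 1.0]], 'cam_to_world': [[-0.015, 0.986, -0.166, 0.3576], [-0.9998, -0.0134, 0.0111, 0.0267], [0.0087, 0.1661, 0.9861, 1.3714], [0.0, 0.0, 0.0, 1.0]]}
{'K': array([[294.77046493,   0.        , 255.304673  ],
       [  0.        , 294.77046493, 188.65375679],
       [  0.        ,   0.        ,   1.        ]]), 'hand_eye': array([[-1.14535145e-03,  9.60085738e-01,  2.79703527e-01,
         7.73963323e-02],
       [ 9.99999331e-01,  1.14429575e-03,  1.67064942e-04,
        -3.33515412e-04],
       [-1.59666889e-04,  2.79703531e-01, -9.60086407e-01,
        -8.27890446e-02],
       [ 0.00000000e+00,  0.00000000e+00,  0.00000000e+00,
         1.00000000e+00]])}
{'clock': 0.1, 'qpos': array([-67.10559705,  23.5967994 ,  -0.72935509,  91.49702657,
         0.31978367,  64.99279786,  -4.7091181 ]), 'joint_vel': array([-0.02670461, -0.11872166, -0.02293905, -0.13519396, -0.01309072,
       -0.02141721, -0.00916985]), 'joint_torque': array([ 3.61991413e-03, -5.89100432e+01,  6.44093826e-01, -2.91710168e+01,
       -5.37777878e-02,  1.44803489e-02,  4.33101764e-05]), 'ee_pos': array([0.28167949, 0.55754827, 0.30189407]), 'eef_rot': array([-1.79915520e+02,  4.60375123e-03,  1.53200472e+02]), 'force': array([ 0.58272644, -0.27375087, -1.05881444]), 'ft_torque': array([-0.0064046 ,  0.0155333 ,  0.00287433]), 'gripper_force': 0.0, 'finger_gap': 0.08751956570430391}
```

View pics/scene0.png

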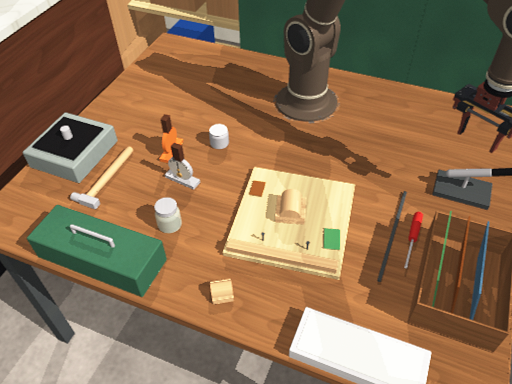

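View pics/top0.png

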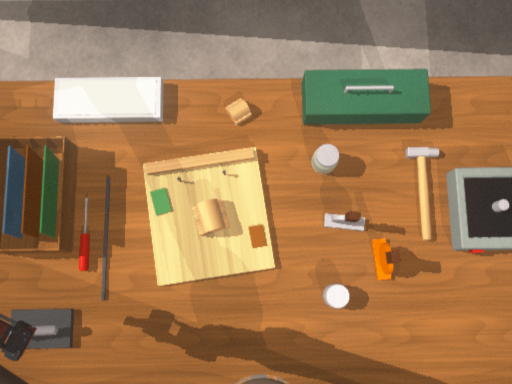

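Top view: the block is the larger half-round offcut on the board at (208,217), and the small one at (238,111) is a look-alike. The gauge is the grey/white one at (345,221), and the orange one at (383,259) is a look-alike. The batten runs from (145,168) to (255,155), and the nails are near (180,180) and (224,173). I'll check this choice in one close crop.

```bash
cat > h.py <<'E'
import numpy as np, cv2
from bench import bot
from scipy.spatial.transform import Rotation as Ro
def cam(n,obs=None):
    i=bot.camera_info(n); K=np.array(i["K"])
    if n=="wrist":
        T=np.eye(4); T[:3,:3]=Ro.from_euler('xyz',obs["eef_rot"],degrees=True).as_matrix(); T[:3,3]=obs["ee_pos"]
        return K,T@np.array(i["hand_eye"]),i
    return K,np.array(i["cam_to_world"]),i
def ray(K,T,uv):
    uv=np.atleast_2d(uv).astype(float)
    d=np.c_[(uv[:,0]-K[0,2])/K[0,0],-(uv[:,1]-K[1,2])/K[1,1],-np.ones(len(uv))]
    return T[:3,3],d@T[:3,:3].T
def onz(K,T,uv,z):
    o,d=ray(K,T,uv); return o+d*((z-o[2])/d[:,2])[:,None]
def proj(K,T,P):
    p=(np.atleast_2d(P)-T[:3,3])@T[:3,:3]
    return np.c_[K[0,0]*p[:,0]/-p[:,2]+K[0,2],-K[1,1]*p[:,1]/-p[:,2]+K[1,2]]
E
python3 - <<'E'
from h import *
t=cv2.imread("pics/top0.png"); s=cv2.imread("pics/scene0.png")
a=cv2.resize(t[145:290,138:278],None,fx=4,fy=4,interpolation=cv2.INTER_CUBIC)[:580]
b=cv2.resize(t[200:290,320:400],None,fx=2.5,fy=2.5,interpolation=cv2.INTER_CUBIC)
c=cv2.resize(s[110:195,150:210],None,fx=3.3,fy=3.3,interpolation=cv2.INTER_CUBIC)
out=np.zeros((580,780,3),np.uint8); out[:a.shape[0],:a.shape[1]]=a; out[:b.shape[0],570:570+b.shape[1]]=b; out[230:230+c.shape[0],570:570+c.shape[1]]=c
cv2.imwrite("pics/crop1.png",out)
E
```

```text
(no output)
```

View pics/crop1.png

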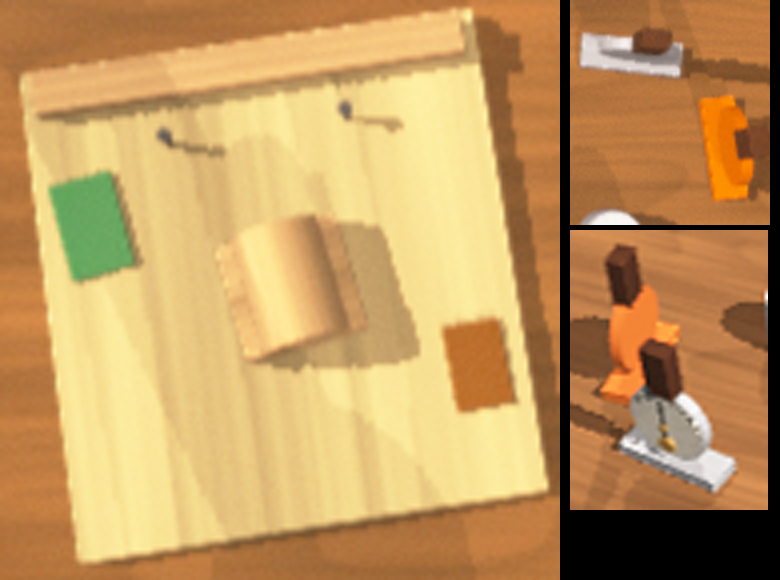

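The crop confirms the choice: the large wooden offcut with crop plank-top corners (218,250), (335,215), (362,325), (245,355), and the grey gauge with a dial and pointer in front of the orange one.

```bash
python3 - <<'E'
from h import *
K,T,_=cam("top"); f=lambda a:np.array(a)/4.+[138,145]
print("near corners",onz(K,T,f([[80,562],[547,490]]),.018).round(4).tolist())
print("far batten top",onz(K,T,f([[20,75],[470,10]]),.04).round(4).tolist())
print("nails head",onz(K,T,f([[163,134],[345,106]]),.049).round(4).tolist())
b=onz(K,T,f([[218,250],[335,215],[362,325],[245,355]]),.048); print("block",b.round(4).tolist(),b.mean(0))
g=onz(K,T,np.array([[12,35],[113,45],[112,77],[10,65]])/2.5+[320,200],.014);print("gauge",g.round(4).tolist(),g.mean(0))
for n,p in(("board",onz(K,T,f([[80,562],[547,490]]),.018)),("gaugey",g[:2][::1])):
    d=p[0]-p[1]; print(n,np.degrees(np.arctan2(-d[0],d[1])),np.linalg.norm(d))
d=b[0]+b[1]-b[2]-b[3];print("blk yaw",np.degrees(np.arctan2(d[1],d[0])))
o=g[0]+g[1]-g[2]-g[3];print(o)
o=onz(K,T,np.array([[150,98],[180,100],[180,198],[145,200]])/2.5+[320,200],.07);print("orange",o.round(3).tolist())
E
```

```text
near corners [[0.3567, 0.2731, 0.018], [0.3998, -0.0403, 0.018]]
far batten top [[0.6862, 0.3157, 0.04], [0.7283, 0.0068, 0.04]]
nails head [[0.6417, 0.2162, 0.049], [0.6595, 0.0929, 0.049]]
block [[0.5619, 0.1786, 0.048], [0.5846, 0.1, 0.048], [0.5099, 0.0823, 0.048], [0.4909, 0.1603, 0.048]] [0.53683343 0.13032922 0.048     ]
gauge [[0.544, -0.1816, 0.014], [0.5314, -0.2926, 0.014], [0.496, -0.2896, 0.014], [0.5108, -0.1781, 0.014]] [ 0.52055693 -0.23548937  0.014     ]
board 7.832294788397428 0.3163306067718822
gaugey -6.50502562183652 0.11165641447223693
blk yaw 13.900142718980932
[ 0.06851802 -0.00641677  0.        ]
orange [[0.468, -0.315, 0.07], [0.465, -0.347, 0.07], [0.364, -0.341, 0.07], [0.362, -0.304, 0.07]]
```

```bash
python3 -m pendant '[-0.84,-0.53,0,0,0,0,-0.84,-0.53,0,0,0,0,-0.84,-0.53,0,0,0,0,-0.84,-0.53,0,0,0,0,-0.84,-0.53,0,0,0,0,-0.84,-0.53,0,0,0,0,-0.84,-0.53,0,0,0,0,-0.84,-0.53,0,0,0,0]' 100
python3 -m pendant '[-0.84,-0.53,0,0,0,0,-0.84,-0.53,0,0,0,0,0,0,0,0,0,1,0,0,0,0,0,1,0,0,0,0,0,1,0,0,0,0,0,1,0,0,0,0,0,1,0,0,0,0,0,1]'
python3 -m pendant '[0,0,0,0,0,1,0,0,0,0,0,1,0,0,0,0,0,1,0,0,0,0,0,1,0,0,0,0,0,1,0,0,0,0,0,1,0,0,0,0,0,1,0,0,0,0,0,1]'
python3 -m pendant '[0,0,0,0,0,1,0,0,0,0,0,1,0,0,0,0,0,1,0,0,0,0,0,0.4,0,0,0,0,0,0]'
```

```text
clock: 1.1
ee_pos: [0.4866, 0.2156, 0.3025]
eef_rot: [-180.0, -0.0, 153.2]
force: [0.8, -0.5, 0.7]
finger_gap: 0.0876
gripper_force: 0.0
clock: 2.1
ee_pos: [0.537, 0.1319, 0.3023]
eef_rot: [-180.0, 0.0, 104.9]
force: [0.7, 0.3, -0.2]
finger_gap: 0.088
gripper_force: 0.0
clock: 3.1
ee_pos: [0.537, 0.1319, 0.3023]
eef_rot: [-180.0, 0.0, 40.9]
force: [0.4, 0.6, -0.3]
finger_gap: 0.0877
gripper_force: 0.0
clock: 3.72
ee_pos: [0.537, 0.132, 0.3023]
eef_rot: [180.0, 0.0, 14.0]
force: [0.8, -0.5, -0.1]
finger_gap: 0.0876
gripper_force: 0.0
```

```bash
python3 - <<'E'
from h import *
o=bot.get_obs(); im=bot.read_camera("wrist"); cv2.imwrite("pics/w1.png",im)
np.save("w1.npy",np.r_[o["ee_pos"],o["eef_rot"]]); print(o["clock"])
E
```

```text
3.725
```

View pics/w1.png

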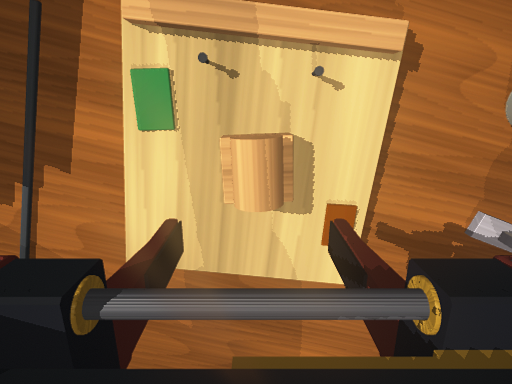

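The wrist view shows the block's plank-top corners at about (220,135), (293,133), (223,204) and (294,203), and the nail heads at (203,57) and (318,71). The batten's top near edge runs from (123,19) to (406,53).

```bash
python3 - <<'E'
from h import *
v=np.load("w1.npy"); K,T,_=cam("wrist",dict(ee_pos=v[:3],eef_rot=v[3:]))
b=onz(K,T,[[220,135],[293,133],[223,204],[294,203]],.048);print(b.round(4).tolist(),b.mean(0))
d=b[0]+b[1]-b[2]-b[3];print("yaw x",np.degrees(np.arctan2(d[1],d[0])));d=b[0]+b[2]-b[1]-b[3];print("yaw y",np.degrees(np.arctan2(-d[0],d[1])))
n=onz(K,T,[[203,57],[318,71]],.049);print("nails",n.round(4).tolist(),n.mean(0)); d=n[0]-n[1];print(np.degrees(np.arctan2(-d[0],d[1])))
e=onz(K,T,[[123,19],[406,53]],.04);d=e[0]-e[1];a=np.arctan2(-d[0],d[1]);print("batten",e.round(4).tolist(),np.degrees(a))
m=n.mean(0); x=np.array([np.cos(a),np.sin(a),0]); print("gap nail->batten",(e[0]-m)@x,"target",m-.01*x)
E
```

```text
[[0.567, 0.1809, 0.048], [0.589, 0.1014, 0.048], [0.487, 0.1601, 0.048], [0.509, 0.0771, 0.048]] [0.53801615 0.12989503 0.048     ]
yaw x 15.713980206082612
yaw y 15.164229906745883
nails [[0.6421, 0.2151, 0.049], [0.6582, 0.0937, 0.049]] [0.65013565 0.15439407 0.049     ]
7.532336486316021
batten [[0.6587, 0.3049, 0.04], [0.6995, 0.0058, 0.04]] 7.770507443687635
gap nail->batten 0.028843721294919213 target [0.64022748 0.15304202 0.049     ]
```

```bash
python3 -m pendant '[0.01,0.044,0.84,0,0,-0.17,0,0,0.84,0,0,0,0,0,0.84,0,0,0,0,0,0.6,0,0,0,0,0,0.25,0,0,0,0,0,0,0,0,0]' 100
python3 -m pendant '[0,0,0,0,0,0,0,0,0,0,0,0,0,0,0,0,0,0,0,0,0,0,0,0,0,0,0,0,0,0,0,0,0,0,0,0]' 50 12
```

```text
clock: 4.53
ee_pos: [0.5382, 0.1298, 0.1339]
eef_rot: [180.0, 0.1, 15.4]
force: [0.7, -0.5, 1.0]
finger_gap: 0.0881
gripper_force: 0.0
clock: 5.28
ee_pos: [0.5385, 0.1302, 0.1346]
eef_rot: [-180.0, -0.0, 15.4]
force: [-0.7, 0.7, 5.7]
finger_gap: 0.0578
gripper_force: 12.4
```

```bash
python3 -m pendant '[0,0,0,0,0,0.32,0,0,0,0,0,0.32,0,0,0,0,0,0.31,0.2,-0.02,0,0,0,0,0.3,-0.03,0,0,0,0,0.3,-0.03,0,0,0,0,0.3,-0.03,0,0,0,0,0.3,-0.03,0,0,0,0]'
python3 -m pendant '[0.2,-0.02,0,0,0,0,0.2,-0.02,0,0,0,0,0,0,0,0,0,0]'
python3 - <<'E'
from h import *
o=bot.get_obs(); im=bot.read_camera("wrist"); cv2.imwrite("pics/w2.png",np.vstack([im[:270]]))
np.save("w2.npy",np.r_[o["ee_pos"],o["eef_rot"]]); print(o["clock"],o["eef_rot"])
E
```

```text
clock: 6.28
ee_pos: [0.6049, 0.1456, 0.1343]
eef_rot: [-180.0, 0.3, 7.7]
force: [-9.1, -2.9, 12.2]
finger_gap: 0.0581
gripper_force: 13.0
clock: 6.65
ee_pos: [0.6258, 0.1506, 0.1343]
eef_rot: [180.0, 0.1, 7.7]
force: [-3.5, -1.1, 6.4]
finger_gap: 0.0579
gripper_force: 12.5
6.65 [1.79998667e+02 1.17453137e-01 7.74252255e+00]
```

View pics/w2.png

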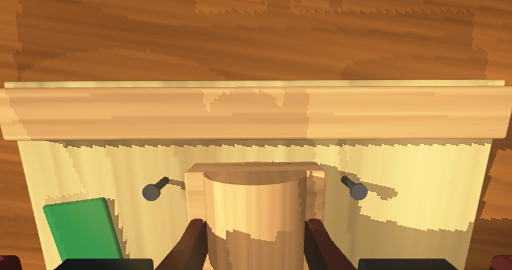

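The block is centred between the nails: the far plank edge runs (187,164) to (325,164), and the nails are at (151,192) and (359,190). Its end edge is parallel to the batten's near edge at row 138–139.

```bash
python3 - <<'E'
from h import *
v=np.load("w2.npy"); K,T,_=cam("wrist",dict(ee_pos=v[:3],eef_rot=v[3:]))
e=onz(K,T,[[60,139],[450,138.5]],.04);b=onz(K,T,[[187,164],[325,164]],.048);n=onz(K,T,[[151,192],[359,190]],.049)
a=np.radians(v[5]);x=np.array([np.cos(a),np.sin(a),0]);y=np.array([-x[1],x[0],0])
for q in(e,b,n):print(((q-v[:3])@x).round(4),((q-v[:3])@y).round(4))
E
python3 -m pendant '[0.1,0,0,0,0,0,0.1,0,0,0,0,0,0.06,0,0,0,0,0,0,0,0,0,0,0]'
```

```text
[0.0552 0.0553] [ 0.1166 -0.1159]
[0.0416 0.0415] [ 0.04   -0.0405]
[0.0249 0.026 ] [ 0.0623 -0.0615]
clock: 7.2
ee_pos: [0.6376, 0.1523, 0.1343]
eef_rot: [-180.0, 0.2, 7.7]
force: [-7.3, -0.2, 10.4]
finger_gap: 0.0576
gripper_force: 12.7
```

```bash
python3 -m pendant '[0.03,0,0,0,0,0,0.03,0,0,0,0,0,0.02,0,0,0,0,0,0,0,0,0,0,0]'
```

```text
clock: 7.7
ee_pos: [0.6412, 0.1528, 0.1343]
eef_rot: [-180.0, 0.3, 7.7]
force: [-8.2, -0.9, 11.1]
finger_gap: 0.0582
gripper_force: 12.8
```

```bash
python3 -m pendant '[0.04,0,0,0,0,0,0.04,0,0,0,0,0,0,0,0,0,0,0]'; python3 -m pendant '[0.04,0,0,0,0,0,0.0,0,0,0,0,0]'
```

```text
clock: 8.07
ee_pos: [0.6439, 0.1534, 0.1342]
eef_rot: [-179.9, 0.4, 7.8]
force: [-13.0, -0.1, 14.4]
finger_gap: 0.058
gripper_force: 13.2
clock: 8.32
ee_pos: [0.6455, 0.1537, 0.1339]
eef_rot: [-179.9, 0.5, 7.8]
force: [-14.8, -2.2, 13.4]
finger_gap: 0.0579
gripper_force: 13.1
```

```bash
python3 - <<'E'
from h import *
o=bot.get_obs(); im=bot.read_camera("wrist"); cv2.imwrite("pics/w3.png",cv2.resize(im[100:260,110:400],None,fx=2.7,fy=2.7,interpolation=cv2.INTER_CUBIC))
np.save("w3.npy",np.r_[o["ee_pos"],o["eef_rot"]])
E
```

```text
(no output)
```

View pics/w3.png

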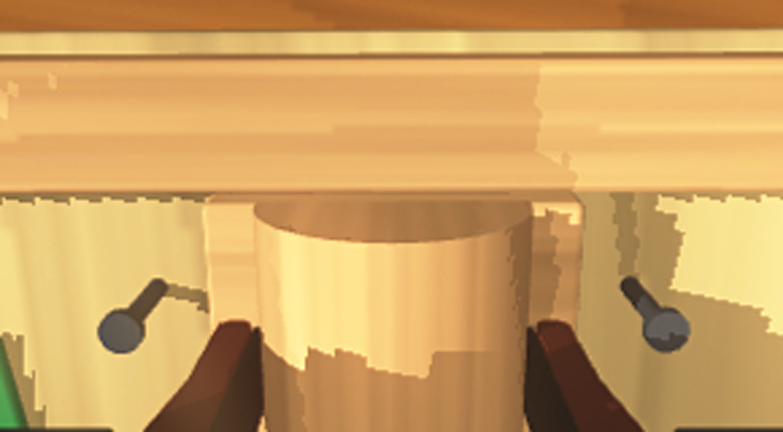

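The crop shows the plank's end against the batten edge (rows 192–198) with a gap too small to see, and centred between the nails at (122,330) and (666,328). I'll measure it and add a firmer push.

```bash
python3 - <<'E'
from h import *
v=np.load("w3.npy"); K,T,_=cam("wrist",dict(ee_pos=v[:3],eef_rot=v[3:]))
f=lambda a:np.array(a)/2.7+[110,100]
e=onz(K,T,f([[100,193],[700,192]]),.04);b=onz(K,T,f([[210,197],[575,197]]),.048);n=onz(K,T,f([[122,330],[666,328]]),.049)
a=np.radians(v[5]);x=np.array([np.cos(a),np.sin(a),0]);y=np.array([-x[1],x[0],0])
for q in(e,b,n):print(((q-v[:3])@x).round(4),((q-v[:3])@y).round(4))
E
python3 -m pendant '[0,0,0,0,0,0,0,0,0,0,0,0,0.05,0,0,0,0,0,0.05,0,0,0,0,0,0,0,0,0,0,0]' - 22
```

```text
[0.0348 0.0349] [ 0.0667 -0.0695]
[0.0358 0.0358] [ 0.0398 -0.0394]
[0.005  0.0055] [ 0.0617 -0.0617]
clock: 9.0
ee_pos: [0.6477, 0.1539, 0.1336]
eef_rot: [-179.9, 0.9, 7.8]
force: [-25.2, -3.8, 21.9]
finger_gap: 0.0581
gripper_force: 23.6
```

```bash
python3 -m pendant '[0,0,0,0,0,0,0,0,0,0,0,0,0,0,0,0,0,0,0,0,-0.2,0,0,0,0,0,-0.8,0,0,0,0,0,-0.8,0,0,0,0,0,-0.8,0,0,0,0,0,-0.8,0,0,0]' 100
python3 -m pendant '[-0.445,0.92,0,0,0,0,-0.445,0.92,0,0,0,0,-0.445,0.92,0,0,0,0,-0.445,0.92,0,0,0,0,-0.445,0.92,0,0,0,0,-0.445,0.92,0,0,0,0,-0.445,0.92,0,0,0,0,-0.445,0.92,0,0,0,0]'
python3 -m pendant '[0,0,0,0,0,0.9,0,0,0,0,0,0.9,0,0,0,0,0,0]'
python3 - <<'E'
from h import *
o=bot.get_obs(); im=bot.read_camera("wrist"); cv2.imwrite("pics/w4.png",im); cv2.imwrite("pics/top4.png",bot.read_camera("top"))
np.save("w4.npy",np.r_[o["ee_pos"],o["eef_rot"]]); print(o["clock"])
E
```

```text
clock: 10.0
ee_pos: [0.654, 0.1546, 0.3063]
eef_rot: [-180.0, -0.1, 7.7]
force: [0.9, -0.6, -0.0]
finger_gap: 0.0881
gripper_force: 0.0
clock: 11.0
ee_pos: [0.5266, -0.2356, 0.305]
eef_rot: [180.0, -0.1, 7.7]
force: [0.1, 0.8, 0.3]
finger_gap: 0.0879
gripper_force: 0.0
clock: 11.38
ee_pos: [0.5272, -0.2342, 0.3047]
eef_rot: [180.0, -0.0, -6.6]
force: [-0.3, 0.6, 0.5]
finger_gap: 0.0879
gripper_force: 0.0
11.375
```

View pics/w4.png

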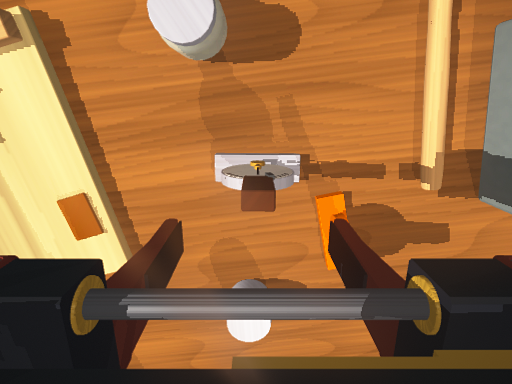

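The wrist view shows the grey gauge's base front edge from (215,154) to (300,154) and its handle spanning columns 240–276 down to row 211. The orange gauge at (332,230) and the tin at (249,312) are clear of the fingers.

```bash
python3 - <<'E'
from h import *
v=np.load("w4.npy"); K,T,_=cam("wrist",dict(ee_pos=v[:3],eef_rot=v[3:]))
im=cv2.imread("pics/w4.png")
e=onz(K,T,[[215,154],[300,154]],.014);d=e[0]-e[1];a=np.arctan2(-d[0],d[1]);print("base front",e.round(4).tolist(),np.degrees(a),np.linalg.norm(d))
x=np.array([np.cos(a),np.sin(a),0]);print("origin",e.mean(0)-.018*x)
h=onz(K,T,[[241,211],[276,211]],.146);print("handle back top",h.round(4).tolist(),np.linalg.norm(h[0]-h[1]),h.mean(0)+.01*x)
hsv=cv2.cvtColor(im,cv2.COLOR_BGR2HSV);print(hsv[150:216:4,258].tolist(), hsv[205,232:284:3].tolist())
o=onz(K,T,[[318,195],[344,194],[330,268]],.014);print("orange",o.round(3).tolist())
E
```

```text
base front [[0.5465, -0.1847, 0.014], [0.5339, -0.2924, 0.014]] -6.688927945427479 0.10845863659693789
origin [ 0.52233225 -0.23643941  0.014     ]
handle back top [[0.5142, -0.2201, 0.146], [0.5107, -0.2504, 0.146]] 0.030537329138516915 [ 0.52237957 -0.2364249   0.146     ]
[[13, 181, 183], [0, 18, 102], [0, 11, 214], [16, 183, 117], [18, 191, 216], [10, 74, 72], [11, 55, 92], [11, 148, 69], [10, 149, 72], [11, 150, 75], [10, 163, 103], [10, 173, 133], [10, 169, 128], [10, 169, 128], [10, 173, 130], [10, 173, 125], [14, 180, 201]] [[14, 177, 192], [13, 174, 193], [13, 174, 193], [11, 168, 137], [10, 168, 137], [10, 172, 138], [10, 169, 137], [10, 171, 133], [10, 170, 129], [10, 172, 129], [10, 172, 129], [10, 175, 127], [10, 176, 126], [10, 177, 128], [10, 171, 100], [13, 183, 181], [13, 186, 182], [14, 186, 185]]
orange [[0.476, -0.312, 0.014], [0.474, -0.346, 0.014], [0.365, -0.323, 0.014]]
```

```bash
python3 -m pendant '[-0.09,0.054,0.6,0,0,0.01,0,0,0.8,0,0,0,0,0,0.7,0,0,0,0,0,0.27,0,0,0,0,0,0,0,0,0]' 100
python3 -m pendant '[0,0,0,0,0,0,0,0,0,0,0,0,0,0,0,0,0,0,0,0,0,0,0,0,0,0,0,0,0,0,0,0,0,0,0,0,0,0,0,0,0,0]' 20 40
python3 - <<'E'
from h import *
o=bot.get_obs(); im=bot.read_camera("wrist"); cv2.imwrite("pics/w5.png",cv2.resize(im[110:250,170:340],None,fx=4.2,fy=4.2,interpolation=cv2.INTER_CUBIC)); cv2.imwrite("pics/w5full.png",im)
np.save("w5.npy",np.r_[o["ee_pos"],o["eef_rot"]]); print(o["clock"])
E
```

```text
clock: 12.1
ee_pos: [0.5224, -0.236, 0.1855]
eef_rot: [-180.0, 0.1, -6.7]
force: [0.5, 0.1, -0.1]
finger_gap: 0.0878
gripper_force: 0.0
clock: 12.98
ee_pos: [0.5225, -0.236, 0.1856]
eef_rot: [-180.0, 0.0, -6.7]
force: [-0.2, 1.0, -0.3]
finger_gap: 0.0299
gripper_force: 40.0
12.975
```

View pics/w5.png

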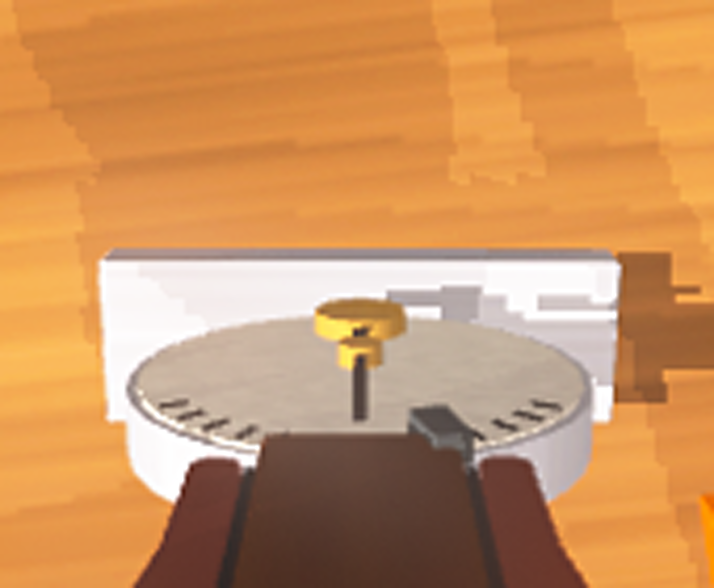

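The crop shows the pointer's shaft at column 360 with its tip near row 420. The dark steel tab is right of it (the −y side), with its inner edge from (415,407) to (450,406).

```bash
python3 - <<'E'
from h import *
v=np.load("w5.npy"); K,T,_=cam("wrist",dict(ee_pos=v[:3],eef_rot=v[3:]))
a=np.radians(-6.7);x=np.array([np.cos(a),np.sin(a),0]);y=np.array([-x[1],x[0],0]);O=np.array([.5224,-.2362,0])
f=lambda q:np.array(q)/4.2+[170,110]
o,d=ray(K,T,f([[360,420],[360,360],[415,407],[450,406],[411,420],[472,437]]))
for X in(.006,.0085,.0105,.0125,.014):
    P=o+d*((X-(o-O)@x)/(d@x))[:,None]-O
    yy=P@y; zz=P[:,2]-.054
    print(X,[(round(1e3*np.hypot(p,q),1),round(float(np.arctan2(-p,q)),3)) for p,q in zip(yy,zz)], round(1e3*np.hypot(yy[2]-yy[3],zz[2]-zz[3]),1))
g=cv2.imread("pics/w5full.png")
cv2.imwrite("pics/tmp.png",g)
E
```

```text
0.006 [(np.float64(26.0), 0.002), (np.float64(6.1), 3.129), (np.float64(21.8), 0.436), (np.float64(24.5), 0.663), (np.float64(27.3), 0.309), (np.float64(37.9), 0.48)] 5.9
0.0085 [(np.float64(32.7), 0.001), (np.float64(1.8), 0.042), (np.float64(28.2), 0.321), (np.float64(30.0), 0.505), (np.float64(33.7), 0.24), (np.float64(43.5), 0.399)] 5.7
0.0105 [(np.float64(38.1), 0.001), (np.float64(8.1), 0.009), (np.float64(33.4), 0.261), (np.float64(34.8), 0.417), (np.float64(38.9), 0.201), (np.float64(48.1), 0.347)] 5.5
0.0125 [(np.float64(43.4), 0.001), (np.float64(14.4), 0.005), (np.float64(38.8), 0.217), (np.float64(39.8), 0.351), (np.float64(44.1), 0.171), (np.float64(52.8), 0.305)] 5.3
0.014 [(np.float64(47.5), 0.001), (np.float64(19.1), 0.003), (np.float64(42.8), 0.192), (np.float64(43.7), 0.311), (np.float64(48.1), 0.153), (np.float64(56.4), 0.278)] 5.2
```

```bash
python3 -m pendant '[0,0,-0.3,0,0,0,0,0,-0.7,0,0,0,0,0,-0.8,0,0,0,0,0,-0.7,0,0,0,0.14,-0.8,0,0,0,0,0.14,-0.8,0,0,0,0,0.14,-0.8,0,0,0,0,0.14,-0.8,0,0,0,0]'
python3 -m pendant '[0.14,-0.8,0,0,0,0,0.14,-0.8,0,0,0,0,0.14,-0.8,0,0,0,0,0.14,-0.8,0,0,0,0,0.14,-0.8,0,0,0,0,0.14,-0.8,0,0,0,0,0,0,0,0,0,-0.6,0,0,0,0,0,-0.6]'
python3 -m pendant '[0,0,0,0,0,-0.6,0,0,0,0,0,0,0,0,0,0,0,0]'
python3 - <<'E'
from h import *
o=bot.get_obs(); print(o["ee_pos"],o["eef_rot"],o["finger_gap"]); im=bot.read_camera("wrist"); cv2.imwrite("pics/w6.png",im)
np.save("w6.npy",np.r_[o["ee_pos"],o["eef_rot"]])
E
```

```text
clock: 14.02
ee_pos: [0.5689, -0.0793, 0.3113]
eef_rot: [-180.0, 0.0, -6.7]
force: [0.1, -0.2, -4.5]
finger_gap: 0.0298
gripper_force: 40.0
clock: 15.02
ee_pos: [0.6385, 0.1536, 0.3107]
eef_rot: [179.9, 0.0, 3.1]
force: [-0.0, -0.8, -4.6]
finger_gap: 0.0297
gripper_force: 40.0
clock: 15.4
ee_pos: [0.6387, 0.1529, 0.3109]
eef_rot: [180.0, 0.0, 7.6]
force: [0.4, -0.6, -4.5]
finger_gap: 0.0297
gripper_force: 40.0
[0.63869532 0.15285538 0.31087759] [1.79994119e+02 4.57377828e-03 7.56123587e+00] 0.02973554475228973
```

View pics/w6.png

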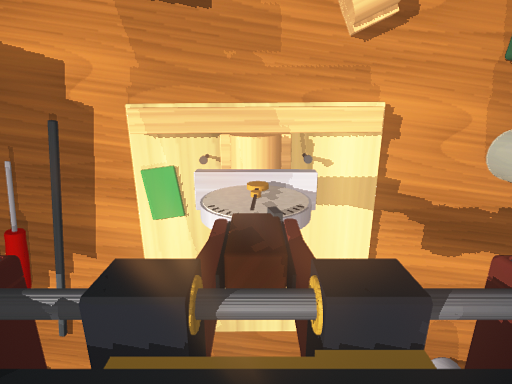

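The wrist view shows the block flush and centred, with the nails at (203,160) and (307,159), and the gauge base (194–316) centred over it. I'll lower it until the force shows contact.

```bash
python3 -m pendant '[0.04,0,0.25,0,0,-0.03,0,0,0.3,0,0,0,0,0,0.25,0,0,0,0,0,0.08,0,0,0,0,0,0,0,0,0]'
python3 -m pendant '[0,0,0.03,0,0,0,0,0,0.02,0,0,0,0,0,0,0,0,0]'
python3 -m pendant '[0,0,0.02,0,0,0,0,0,0.0,0,0,0]'
```

```text
clock: 16.08
ee_pos: [0.6407, 0.1532, 0.2662]
eef_rot: [180.0, 0.0, 7.9]
force: [0.1, 0.5, -3.7]
finger_gap: 0.03
gripper_force: 40.0
clock: 16.45
ee_pos: [0.6408, 0.1533, 0.2643]
eef_rot: [-180.0, -0.0, 7.9]
force: [-0.3, 0.3, -3.1]
finger_gap: 0.0294
gripper_force: 40.0
clock: 16.7
ee_pos: [0.6409, 0.1533, 0.2636]
eef_rot: [-180.0, -0.0, 7.9]
force: [-1.5, -0.5, 0.9]
finger_gap: 0.0298
gripper_force: 40.0
```

```bash
python3 - <<'E'
import numpy as np
L,R=.2158,.03; p=0
for k in range(10):
    d=.04; q=p+d
    dt=L*np.sin(d)-R*q*np.cos(d)+R*p; dn=L*(np.cos(d)-1)+R*q*np.sin(d)
    print(round(q,2),"y",round(-dt/.05,3),"z",round(-dn/.05,4),"rx",round(-np.degrees(d)/8,3)); p=q
E
python3 -m pendant '[0,0,0.015,0,0,0,0,0,0.0,0,0,0,0,0,0,0,0,0]'
```

```text
0.04 y -0.149 z 0.0025 rx -0.286
0.08 y -0.149 z 0.0015 rx -0.286
0.12 y -0.149 z 0.0006 rx -0.286
0.16 y -0.149 z -0.0004 rx -0.286
0.2 y -0.149 z -0.0013 rx -0.286
0.24 y -0.149 z -0.0023 rx -0.286
0.28 y -0.149 z -0.0033 rx -0.286
0.32 y -0.149 z -0.0042 rx -0.286
0.36 y -0.149 z -0.0052 rx -0.286
0.4 y -0.149 z -0.0061 rx -0.286
clock: 17.08
ee_pos: [0.641, 0.1532, 0.2635]
eef_rot: [-180.0, -0.1, 7.9]
force: [-2.8, 0.3, 6.1]
finger_gap: 0.0295
gripper_force: 40.0
```

```bash
python3 -m pendant '[0,-0.149,-0.005,-0.286,0,0,0,-0.149,-0.005,-0.286,0,0,0,-0.149,0,-0.286,0,0,0,-0.149,0,-0.286,0,0]'
python3 -m pendant '[0,-0.149,-0.002,-0.286,0,0,0,-0.149,-0.002,-0.286,0,0,0,-0.149,-0.003,-0.286,0,0,0,-0.149,-0.004,-0.286,0,0,0,0,0,0,0,0]'
```

```text
clock: 17.58
ee_pos: [0.637, 0.1828, 0.2616]
eef_rot: [170.7, -0.1, 7.9]
force: [0.4, -3.2, 2.8]
finger_gap: 0.0301
gripper_force: 40.0
clock: 18.2
ee_pos: [0.6324, 0.2142, 0.2547]
eef_rot: [161.6, 0.0, 8.1]
force: [0.2, 0.6, 3.1]
finger_gap: 0.0297
gripper_force: 40.0
```

```bash
python3 -m pendant '[0,0,0,0,0,0,0,0,0,0,0,0,0,0,0,0,0,0,0,0,0,0,0,0,0,0,0,0,0,0,0,0,0,0,0,0,0,0,0,0,0,0,0,0,0,0,0,0]'; python3 -m pendant '[0,0,0,0,0,0,0,0,0,0,0,0,0,0,0,0,0,0,0,0,0,0,0,0,0,0,0,0,0,0]'
cat > look.py <<'E'
from h import *
import sys
n=sys.argv[1]; o=bot.get_obs(); w=bot.read_camera("wrist"); s=bot.read_camera("scene"); cv2.imwrite(f"pics/{n}_wfull.png",w); cv2.imwrite(f"pics/{n}_sfull.png",s)
K,T,_=cam("scene"); u,v=proj(K,T,[.64,.175,.15])[0].astype(int)
a=cv2.resize(w[130:210,200:310],(790,575),interpolation=cv2.INTER_CUBIC)[:360]
a=cv2.resize(w[140:210,200:310],(550,350),interpolation=cv2.INTER_CUBIC)
b=cv2.resize(s[v-45:v+55,u-40:u+40],(480,600),interpolation=cv2.INTER_CUBIC)[:600,:]
out=np.zeros((600,800,3),np.uint8); out[:350,:550]=a; out[:,550:]=b[:,115:365]; cv2.imwrite(f"pics/{n}.png",out); print(o["clock"],o["eef_rot"],o["force"],(u,v))
E
python3 look.py w7
```

```text
clock: 19.2
ee_pos: [0.6325, 0.2133, 0.2549]
eef_rot: [161.8, -0.0, 8.0]
force: [0.1, 5.6, 2.2]
finger_gap: 0.0294
gripper_force: 40.0
clock: 19.82
ee_pos: [0.6325, 0.2133, 0.2549]
eef_rot: [161.8, -0.0, 8.0]
force: [-0.5, 5.8, 1.4]
finger_gap: 0.0297
gripper_force: 40.0
19.825 [ 1.61847189e+02 -2.28872912e-02  7.98584031e+00] [-0.51526476  5.81252152  1.38172338] (np.int64(294), np.int64(213))
```

View pics/w7.png

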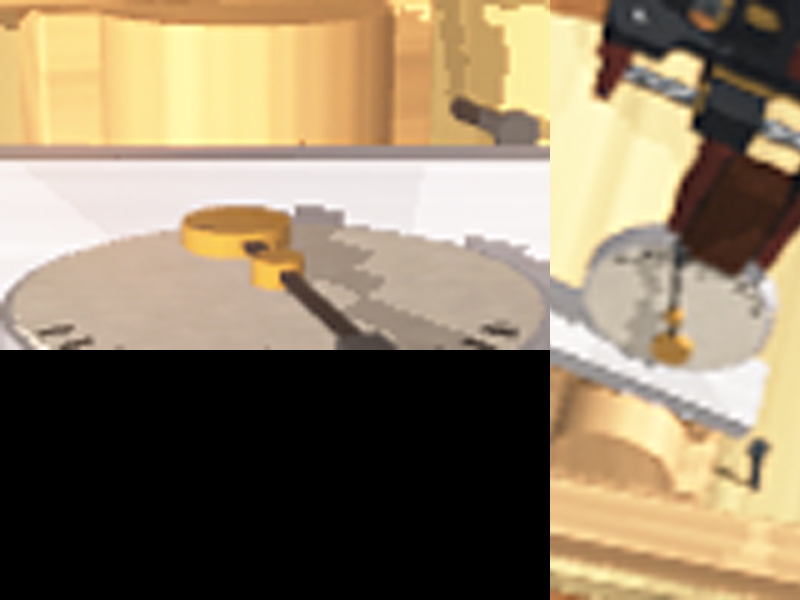

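The pointer has swung to nearly over the tab: crop (365,345) is wrist pixel (273,209). I've used all ten views, so from here I'll work from numbers.

```bash
python3 - <<'E'
import cv2,numpy as np
for n,(r0,r1,c0,c1) in {"w5full":(200,219,254,288),"w7_wfull":(192,219,254,288)}.items():
    g=cv2.imread(f"pics/{n}.png").astype(int); v=g.max(2); s=(g.max(2)-g.min(2))
    print(n,"cols",c0)
    for r in range(r0,r1): print(r," ".join(f"{v[r,c]:3d}{'*' if s[r,c]>40 else ' '}" for c in range(c0,c1)))
E
```

```text
w5full cols 254
200  93   81   89  145  200  196  194  191  191  190  190  192  193  194  194  194  194  194  194  192  190  189  189  189  189  190  191  191  193  194  194  190  191  190 
201  94   81   90  147  204  199  196  194  194  192  192  192  193  194  194  194  194  193  193  194  194  193  193  192  190  192  193  191  186  187  188  188  190  189 
202  95   81   91  146  203  198  196  196  194  194  195  194  195  195  194  193  192  193  193  194  194  194  195  194  189  190  190  190  188  186  186  185  186  187 
203  93   81   90  145  201  195  195  193  191  191  193  194  196  198  197  196  194  194  194  195  194  189  188  188  186  186  188  189  189  189  189  189  189  189 
204  94   82   90  145  201  197  197  197  195  196  193  193  193  193  195  195  194  195  190  191  188  188  187  189  186  186  185  184  183  184  184  184  185  186 
205  93   82   91  144  200  195  195  195  195  195  194  192  189  185  188  189  192  192  191  192  191  191  191  190  189  187  187  184  185  187  188  189  188  187 
206  93   82   90  142  197  192  188  1
[... 6236 characters left out ...]
 156 
215 102* 102* 101* 100*  99*  98*  97*  95*  95*  94*  93*  93*  92*  92*  92*  92*  91*  93   96  104  107  107  106  106  103   81   80   81  112  182  185  188  209  185 
216 102* 100* 100* 100*  99*  98*  97*  96*  95*  94*  93*  94*  92*  85   85   86   92*  90*  90   97   98   98   96   89   82   78   77   81  117  165  158  143  137  130 
217 100*  99* 100*  99*  99*  97*  96*  96*  94*  94*  93*  86   85   83   84   83   84   85   90*  90   88   87   86   79   78   78   78   77   95  129  139  145  149  168 
218 100*  99*  98*  97*  97*  96*  95*  96*  94*  94*  86   85   85   83   84   83   83   83   83   82   87   80   79   78   77   76   76   78  109  170  170  171  154  144
```

```bash
python3 - <<'E'
from h import *
i=bot.camera_info("wrist");K=np.array(i["K"]);H=np.array(i["hand_eye"])
# tool frame: gauge x=tool x, gauge y=-tool y, gauge z=.1858-tool z
def pl(uv,X):
    o,d=ray(K,H,uv); P=o+d*((X-o[0])/d[:,0])[:,None]
    return -P[:,1]*1e3,(.1858-P[:,2]-.054)*1e3
def ang(p,X):
    y,z=pl(p,X); return round(float(np.arctan2(-(y[-1]-y[0]),z[-1]-z[0])),3)
L={"tabL w5":[[268.9,209],[271.9,212]],"tabR w5":[[277.2,207],[280.2,210]],"tabR w7":[[277.3,207],[280.3,210]],"ptrL w7":[[259.8,200],[266,206]],"ptrR w7":[[265.2,200],[272.1,206]],"ptrMid":[[262.5,200],[269.05,206]]}
for X in(.0085,.0105,.0125):
    print(X,{k:ang(v,X) for k,v in L.items()})
    for nm,q in(("inner corners w5",[[267.2,207.2],[276.9,206.6]]),("ptr mid",L["ptrMid"])):
        y,z=pl(q,X);print("  ",nm,y.round(1),z.round(1),"polar",np.arctan2(-y,z).round(3))
E
```

```text
0.0085 {'tabL w5': 0.293, 'tabR w5': 0.262, 'tabR w7': 0.262, 'ptrL w7': 0.303, 'ptrR w7': 0.321, 'ptrMid': 0.312}
   inner corners w5 [ -8.  -14.6] [27.7 26.5] polar [0.282 0.504]
   ptr mid [-5.2 -9.4] [12.4 25.3] polar [0.398 0.355]
0.0105 {'tabL w5': 0.293, 'tabR w5': 0.262, 'tabR w7': 0.262, 'ptrL w7': 0.303, 'ptrR w7': 0.321, 'ptrMid': 0.312}
   inner corners w5 [ -7.8 -14.2] [33.3 32.1] polar [0.23  0.417]
   ptr mid [-5.1 -9.1] [18.4 30.9] polar [0.269 0.287]
0.0125 {'tabL w5': 0.293, 'tabR w5': 0.262, 'tabR w7': 0.262, 'ptrL w7': 0.303, 'ptrR w7': 0.321, 'ptrMid': 0.312}
   inner corners w5 [ -7.6 -13.8] [38.8 37.7] polar [0.193 0.351]
   ptr mid [-4.9 -8.8] [24.4 36.5] polar [0.199 0.237]
```

```bash
python3 - <<'E'
from h import *
i=bot.camera_info("wrist");K=np.array(i["K"]);H=np.array(i["hand_eye"])
def pl(uv,X):
    o,d=ray(K,H,uv); P=o+d*((X-o[0])/d[:,0])[:,None]
    return np.c_[-P[:,1]*1e3,(.1858-P[:,2]-.054)*1e3]
for X in(.0105,.0115,.0125):
    p=pl([[267.2,207.2],[273.3,212.9],[276.9,206.6],[282.7,212.6]],X)
    for a,b in((0,1),(2,3)):
        d=p[b]-p[a];print(X,"dir",round(float(np.arctan2(-d[0],d[1])),3),"len",round(float(np.hypot(*d)),1),end=" ")
    c=p.mean(0);print("centre polar",round(float(np.arctan2(-c[0],c[1])),3),"r",round(float(np.hypot(*c)),1))
o=bot.get_obs();print(o["force"],o["eef_rot"])
E
```

```text
0.0105 dir 0.315 len 10.9 0.0105 dir 0.252 len 11.4 centre polar 0.319 r 40.1
0.0115 dir 0.315 len 10.7 0.0115 dir 0.252 len 11.2 centre polar 0.295 r 42.6
0.0125 dir 0.315 len 10.6 0.0125 dir 0.252 len 11.0 centre polar 0.274 r 45.1
[1.0231045  5.54351199 2.61190639] [ 1.61847462e+02 -1.72980614e-02  7.98699800e+00]
```

```bash
python3 -m pendant '[0,0.005,-0.005,0.05,0,0,0,0,0,0,0,0,0,0,0,0,0,0,0,0,0,0,0,0]'
python3 - <<'E'
from h import *
o=bot.get_obs(); im=bot.read_camera("wrist"); cv2.imwrite("pics/w8full.png",im); np.save("w8.npy",np.r_[o["ee_pos"],o["eef_rot"]])
hsv=cv2.cvtColor(im,cv2.COLOR_BGR2HSV).astype(int)
for r in(150,154,158,162): print(r,[(c,hsv[r,c].tolist()) for c in list(range(190,228,3))+list(range(272,312,2))][:0], "V",hsv[r,190:312,2].tolist())
K,T,_=cam("wrist",o); b=np.radians(7.8); x=np.array([np.cos(b),np.sin(b),0]); C=.6508*1,.1544
for y in(62,42,-42,-62):
    P=np.array([.6408,.1530,0])+np.array([-x[1],x[0],0])*y*1e-3+np.array([0,0,.048]); 
    if abs(y)==62:P=P+x*.01+[0,0,.001]
    print(y,[proj(K,T,P+x*s).round(1).tolist()[0] for s in(0,.04)])
E
```

```text
clock: 20.42
ee_pos: [0.6326, 0.2121, 0.2553]
eef_rot: [162.2, -0.0, 7.9]
force: [0.8, 4.9, 2.3]
finger_gap: 0.0297
gripper_force: 40.0
150 [] V [250, 248, 246, 246, 246, 246, 246, 245, 244, 237, 236, 238, 238, 242, 248, 247, 247, 252, 255, 253, 253, 253, 253, 253, 253, 253, 253, 253, 253, 252, 244, 248, 250, 251, 252, 253, 253, 254, 254, 254, 253, 253, 254, 255, 255, 255, 255, 255, 255, 255, 255, 254, 255, 255, 255, 254, 254, 254, 254, 254, 254, 254, 254, 252, 251, 251, 251, 251, 249, 245, 243, 243, 244, 242, 239, 235, 230, 229, 229, 228, 215, 202, 197, 200, 187, 177, 167, 156, 166, 222, 217, 217, 216, 215, 215, 211, 202, 215, 209, 181, 183, 182, 181, 186, 202, 199, 200, 200, 199, 200, 202, 224, 254, 253, 253, 253, 253, 253, 253, 253, 253, 253]
154 [] V [252, 251, 251, 250, 249, 247, 246, 246, 245, 236, 237, 237, 238, 240, 245, 249, 247, 248, 254, 251, 250, 250, 250, 249, 249, 249, 249, 249, 249, 248, 244, 248, 250, 251, 252, 253, 253, 254, 254, 254, 253, 253, 254, 255, 255, 255, 255, 255, 255, 255, 255, 254, 255, 255, 254, 254, 254, 254, 254, 254, 254, 254, 254, 253, 250, 251, 251,
[... 956 characters left out ...]
237, 237, 239, 239, 238, 242, 247, 251, 254, 254, 251, 252, 252, 252, 252, 252, 252, 252, 252, 252, 248, 247, 250, 251, 252, 253, 253, 254, 254, 253, 253, 253, 254, 255, 255, 255, 255, 255, 255, 255, 255, 254, 254, 255, 254, 254, 254, 254, 254, 254, 254, 254, 254, 253, 250, 251, 251, 251, 249, 245, 243, 243, 244, 242, 239, 234, 230, 229, 229, 227, 213, 201, 198, 198, 184, 175, 165, 158, 185, 218, 215, 213, 215, 215, 214, 211, 210, 214, 214, 204, 126, 81, 87, 90, 88, 93, 109, 109, 118, 140, 163, 154, 125, 133, 162, 221, 255, 255, 255, 255, 254, 254]
62 [[187.9, 173.6], [185.2, 131.7]]
42 [[208.8, 181.7], [207.0, 141.6]]
-42 [[286.0, 175.7], [287.1, 138.6]]
-62 [[303.5, 165.7], [305.2, 128.5]]
```

```bash
python3 -m pendant '[0,-0.012,0,0,0,0,0,0,0,0,0,0,0,0,0,0,0,0,0,0,0,0,0,0,0,0,0,0,0,0,0,0,0,0,0,0,0,0,0,0,0,0,0,0,0,0,0,0]';python3 -m pendant '[0,0,0,0,0,0,0,0,0,0,0,0,0,0,0,0,0,0,0,0,0,0,0,0,0,0,0,0,0,0,0,0,0,0,0,0,0,0,0,0,0,0,0,0,0,0,0,0]'
python3 - <<'E'
from h import *
o=bot.get_obs(); im=bot.read_camera("wrist"); cv2.imwrite("pics/w9full.png",im)
i=bot.camera_info("wrist");K=np.array(i["K"]);H=np.array(i["hand_eye"])
def pl(uv,X):
    o,d=ray(K,H,uv); P=o+d*((X-o[0])/d[:,0])[:,None]
    return np.c_[-P[:,1]*1e3,(.1858-P[:,2]-.054)*1e3]
for n in("w7_wfull","w9full"):
    g=cv2.imread(f"pics/{n}.png").max(2).astype(float); mid=[]
    for r in range(198,206):
        w=np.clip((150-g[r,255:280])/75,0,1); w[20:]=0; mid.append([(w*np.arange(255,280)).sum()/w.sum(),r])
    mid=np.array(mid); p=np.polyfit(mid[:,1],mid[:,0],1); q=pl(np.c_[np.polyval(p,[198,206]),[198,206]],.0105); d=q[1]-q[0]
    print(n,p.round(3),"dir",np.arctan2(-d[0],d[1]).round(4))
print(o["eef_rot"],o["force"])
# scene: dark pixels along rim for tab vs pointer, dial-plane polar coords
s=bot.read_camera("scene"); cv2.imwrite("pics/s9.png",s); K,T,_=cam("scene")
R=Ro.from_euler('xyz',o["eef_rot"],degrees=True).as_matrix(); gx=R[:,0];gy=-R[:,1];gz=-R[:,2];O=o["ee_pos"]-.1858*gz
for r in(20,26,32,36,40,44,48):
    print(r,[int(cv2.remap(s.max(2).astype(np.float32),*[np.float32([[c]]) for c in proj(K,T,O+gx*.011+gz*.054+1e-3*r*(gz*np.cos(a)-gy*np.sin(a)))[0]],cv2.INTER_LINEAR)[0,0]) for a in np.arange(-.2,.85,.05)])
E
```

```text
clock: 21.48
ee_pos: [0.6326, 0.2123, 0.2553]
eef_rot: [162.1, -0.0, 7.9]
force: [0.9, 5.2, 2.2]
finger_gap: 0.0299
gripper_force: 40.0
clock: 22.48
ee_pos: [0.6326, 0.2122, 0.2552]
eef_rot: [162.1, -0.0, 7.9]
force: [0.8, 4.5, 1.3]
finger_gap: 0.0298
gripper_force: 40.0
w7_wfull [ 1.114 39.748] dir 0.3184
w9full [ 1.085 45.324] dir 0.3106
[ 1.62116847e+02 -2.44545355e-03  7.92500228e+00] [0.81505193 4.50368918 1.25638026]
20 [205, 205, 205, 205, 206, 208, 204, 181, 157, 146, 140, 136, 161, 187, 197, 189, 180, 175, 171, 166, 165]
26 [206, 207, 206, 207, 207, 207, 208, 210, 182, 154, 147, 139, 175, 210, 199, 189, 177, 166, 164, 164, 172]
32 [205, 202, 192, 179, 187, 197, 210, 206, 189, 135, 124, 145, 181, 198, 185, 178, 172, 168, 166, 167, 176]
36 [186, 188, 185, 177, 173, 176, 182, 176, 141, 94, 86, 129, 163, 174, 168, 166, 165, 164, 158, 156, 162]
40 [135, 129, 135, 134, 125, 126, 130, 118, 94, 72, 64, 104, 131, 141, 151, 165, 148, 138, 134, 135, 156]
44 [104, 83, 80, 83, 77, 80, 81, 76, 70, 66, 66, 108, 139, 149, 158, 157, 146, 148, 164, 168, 176]
48 [66, 66, 63, 65, 66, 65, 65, 61, 60, 67, 68, 118, 156, 157, 156, 154, 155, 161, 165, 163, 161]
```

```bash
python3 - <<'E'
from h import *
o=bot.get_obs(); K,T,_=cam("scene")
v7=dict(ee_pos=np.array([.6325,.2133,.2549]),eef_rot=np.array([161.847,-.02,7.986]))
for n,ob in(("w7_sfull",v7),("s9",o)):
    s=cv2.imread(f"pics/{n}.png").max(2).astype(np.float32)
    R=Ro.from_euler('xyz',ob["eef_rot"],degrees=True).as_matrix(); gx=R[:,0];gy=-R[:,1];gz=-R[:,2];O=ob["ee_pos"]-.1858*gz
    Y=np.arange(-22,3,.5)
    for z in(14,18,22,26,29,31,33,35,37):
        P=np.array([O+gx*.011+gz*(.054+z*1e-3)+gy*y*1e-3 for y in Y]); m=proj(K,T,P).astype(np.float32)
        l=cv2.remap(s,m[:,0].reshape(1,-1),m[:,1].reshape(1,-1),cv2.INTER_CUBIC)[0]
        k=(Y>-16)&(Y<-1); bg=np.interp(Y,[-16,-2],[np.median(l[(Y>-18)&(Y<-15)]),np.median(l[(Y>-3.5)&(Y<-.5)])])
        w=np.clip(bg-l-15,0,None)*k; c=(w*Y).sum()/w.sum() if w.sum() else 0
        print(n,z,"y",round(float(c),2),"polar",round(float(np.arctan2(-c,z)),3),"depth",int(w.max()), "w",round(float(w.sum()/w.max()*.5),1))
E
```

```text
w7_sfull 14 y -4.62 polar 0.319 depth 26 w 2.4
w7_sfull 18 y -5.29 polar 0.286 depth 48 w 3.3
w7_sfull 22 y -6.45 polar 0.285 depth 69 w 4.0
w7_sfull 26 y -8.0 polar 0.298 depth 77 w 4.1
w7_sfull 29 y -9.04 polar 0.302 depth 47 w 3.5
w7_sfull 31 y -9.75 polar 0.305 depth 47 w 3.0
w7_sfull 33 y -10.2 polar 0.3 depth 73 w 3.2
w7_sfull 35 y -10.61 polar 0.294 depth 89 w 3.7
w7_sfull 37 y -10.79 polar 0.284 depth 90 w 4.4
s9 14 y -4.09 polar 0.284 depth 15 w 1.9
s9 18 y -5.32 polar 0.288 depth 37 w 3.3
s9 22 y -6.6 polar 0.292 depth 56 w 3.8
s9 26 y -8.25 polar 0.307 depth 49 w 3.5
s9 29 y -8.99 polar 0.301 depth 47 w 3.1
s9 31 y -9.23 polar 0.289 depth 66 w 3.2
s9 33 y -9.66 polar 0.285 depth 90 w 3.8
s9 35 y -10.1 polar 0.281 depth 94 w 4.0
s9 37 y -10.54 polar 0.277 depth 75 w 4.3
```

```bash
python3 -m pendant '[0,0.02,0.002,0.05,0,0,0,0.02,0.002,0.05,0,0,0,0,0,0,0,0,0,0,0,0,0,0,0,0,0,0,0,0,0,0,0,0,0,0,0,0,0,0,0,0,0,0,0,0,0,0]';python3 -m pendant '[0,0,0,0,0,0,0,0,0,0,0,0,0,0,0,0,0,0,0,0,0,0,0,0,0,0,0,0,0,0,0,0,0,0,0,0,0,0,0,0,0,0,0,0,0,0,0,0]'
python3 - <<'E'
from h import *
im=bot.read_camera("wrist"); cv2.imwrite("pics/w10full.png",im)
g=im.max(2)
for r in range(196,214,1): print(r," ".join(f"{x:3d}" for x in g[r,254:288]))
E
```

```text
clock: 23.58
ee_pos: [0.633, 0.2099, 0.2559]
eef_rot: [162.9, -0.0, 7.9]
force: [0.4, 3.2, 5.0]
finger_gap: 0.0296
gripper_force: 40.0
clock: 24.58
ee_pos: [0.633, 0.2099, 0.2559]
eef_rot: [162.9, -0.0, 7.9]
force: [-0.6, 3.5, 4.9]
finger_gap: 0.0296
gripper_force: 40.0
196 250 245  96  81  82  80  88 140 201 196 191 161 160 160 159 157 158 158 159 158 159 160 163 168 195 190 188 186 187 189 190 189 192 190
197 241 241 217  89  82  82  80  93 155 203 198 192 186 158 158 158 158 158 160 160 158 159 157 158 162 167 192 191 189 189 191 191 191 189
198 205 199 172 146  92  81  80  78  94 152 200 197 195 191 191 186 157 157 157 158 156 156 157 157 164 191 193 193 190 190 191 193 192 190
199 196 194 188 189 174  89  79  77  76  93 151 200 196 194 192 192 189 192 186 157 157 156 164 192 191 195 193 193 193 190 191 193 192 192
200 197 196 195 196 196 181 112  77  77  76  91 149 199 195 193 194 196 192 163 156 163 187 187 190 188 188 189 191 191 191 192 193 194 192
201 198 200 199 200 200 199 183 111  75  75  74  91 151 200 196 194 189 162 157 159 159 164 162 166 193 192 191 189 189 189 189 1
[... 990 characters left out ...]

209 194 193 193 192 193 192 192 193 193 193 194 196 188 112 101  92  86  85  84  84  83  83  81  80  92 131 159 153 151 150 149 151 153 151
210 199 195 193 191 190 190 191 191 194 194 194 191 159 112 103 101  91  84  84  84  84  83  83  81  80  92 131 158 154 152 151 153 144  75
211 170 168 173 194 192 191 191 192 193 188 165 166 157 113 102 104 101  91  85  83  83  82  82  80  80  78  86 119 163 160 157 156 155 141
212 164 165 167 171 175 198 195 195 190 162 160 163 159 114 104 104 103 100  90  82  82  82  81  80  78  78  78  85  96 119 163 159 156 152
213 123 122 122 120 121 126 124 123 121 114 115 115 111  91  95  96  99 103 101  97  92  93  99  99 104 103 102 102  93  57  83 134 156 151
```

```bash
python3 -c "
from bench import bot
print(bot.finish_job())"
```

```text
the job is handed in; nothing more can be done
None
```

I handed the job in at about 25 s. The offcut is flush against the batten, about midway between the nails. The gauge is still held on the crown at about 0.30 rad, where I estimated the tab to be (0.28–0.31 rad); I had no picture views left to confirm the pointer on the mark by eye.

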